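Check the conveyor's stop button and restart

ROBOT

A 6-joint arm with a two-finger parallel gripper is mounted at the origin on the work surface. World frame = base frame: x ahead of the robot, y to its left, z up, the work surface at z = 0. Lengths are in mm, angles in rad, forces in N, time in s.
With the tool pointing down it reaches from about 250 to 850 mm from the base axis. Payload 12.5 kg.
Tool frame: the origin (TCP) lies on the front face of the gripper's body, between the roots of the fingers; the fingertips stand 84 mm ahead of it and the grasp point (between the pads) lies 65 mm ahead of it; z points along the fingers, y is the direction in which the jaws open and shut (so a half turn about z gives the same grasp; the last joint's range is limited). The gripper opens to 93 mm and grips with 3 to 60 N. Pads are 15 mm wide; open, the fingers measure 128 mm over their backs; the gripper's body (75 mm by 188 mm) begins 65 mm behind the grasp point.
Start: joints at [1.144, 0.351, 1.652, -0, 1.139, -0.085], TCP at [184.319, 518.181, 302.733] pointing down, gripper open.
Joint ranges: [-2.75, 2.75], [-0.79, 2.1], [0.01, 2.65], [-1.57, 4.71], [0.07, 3.14], [-2.87, 2.87]. Speed limits (rad/s): [2.22, 2.22, 2.79, 3.14, 3.14, 3.14].

INTERFACE

Orientations are given as a 3x3 rotation matrix whose columns are the frame's x, y, z axes.
In Python, from workcell import readout, cams, ticket, spotter gives the robot as it stands.
- The arm moves only by the shell command python3 -m pendant 'ROWS' [FORCE]. ROWS is text: rows parted by semicolons, each of 5 numbers parted by spaces: the closure, from -1 (fully open) to 1 (shut), then the shift along the tool's x, y, z in m, then the turn about the tool's z in degrees. In form: grip x y z spin; .... A call has 1 to 5 rows; each row is the pose to reach, as a shift and turn from the pose measured when the call began, along the tool's axes at that moment; what a row does not reach only later rows make up. A row lasts 1/8 s, in which the tool goes at most 62.5 mm and 10.7 degrees, less where a joint would pass 70% of its speed; a pose out of reach is approached as far as the arm can. A call with a gripper value outside its range is refused whole. The fingers move at their own pace and stop on an object; FORCE is the grip in N (left out, the last holds). Time passes only in rows, so rows that repeat a pose let the fingers close. It gives the time, the measured TCP pose, the force and the opening at its end, in the units of the state.
- readout.observe(): the state, without advancing time (a new reading comes with each control period).
- cams.capture(name): name is "scene" or "top" or "wrist"; returns the picture (480x640x3 uint8, blue, green, red); there is no depth.
- cams.camera_model(name): a dict with "fx", "fy", "cx", "cy" (pixels), "R" (3x3) and "t" (3): a world point X has camera coordinates R X + t; the wrist camera has in their place "tool_from_camera" (4x4, takes a point from camera to tool coordinates, whose origin is the TCP and whose axes are the flange's). Camera axes: x right, y down, z forward; pixel columns grow to the right and rows downward; lengths in mm; the calibration is good to about 2 mm. A picture is of the moment at which its call begins: read the wrist's pose just before it. camera_model takes no time and is no camera call.
- ticket.close_job(): hands the job in, once; it reports no verdict.
Trained networks look in the newest picture that a camera, given by its name, has taken for a name from the list of things; names that differ only in an ending like _2 or _b are one class to them, and where a whole thing is asked for, a point or a joint stands for the part that bears it (a point fixed in the world has none). Each returns a list of dicts, best first, with "p" (0 to 1); they miss things now and then, are a little off and sometimes report something else, mostly with a low value. They report only what shows in the picture. A call takes as long as a camera call.
- spotter.masks_of(camera, query): "region" (480x640 bool, what is visible of it).
- spotter.pinpoint(camera, query): "position" ([x, y, z] in mm, in world coordinates, good to about 4 mm: a listed point, or the origin of a listed thing).
The state is a dict: "t": time; "joint_positions": joint angles; "qd": joint speeds; "tau": joint torques, N m; "position": TCP position; "eef_rot": TCP orientation; "force": force on the tool from outside, world axes, zero at the start; "ft_torque": the same for the moment, N m; "width": finger opening in mm.
Only numpy, scipy, OpenCV 4.12 (cv2) and the standard library are available. Lean on these libraries where they do the work, as an engineer would, in place of code of your own. Each camera call takes 0.05 s, during which the arm holds its last target. There are 200 camera calls.

TASK

Check the conveyor's emergency stop: press the red mushroom button down until it latches and let go of it, then push its tab clockwise (seen from above) with the fingertips until the button springs out again, and then press the green button fully in to restart, and let it go. Only press and push: do not pinch the tab between the fingers, do not press the green button while the stop is still in, and leave the white button and the things on the bench alone.

Things in the scene. Friction and masses are not known exactly. Their poses are not given: they have to be found in the camera images.
- stop_axis (a point): Centre of the top of the yellow stop station, a fixed box 110 x 110 x 60 mm (118 x 118 mm at the foot) that stands on the table; the point lies on the button's vertical axis, 60 mm above the table. Its z axis is up; its -x axis is the way the tab points when the head is not twisted. The box's yaw varies.
- stop_top (a point): Top centre of the red mushroom head: a dome 44 mm across whose top is 39 mm above the box when out and 30 mm when latched in. Press here, straight down. The dome's underside is 19 mm below this point; a black collar 38 mm across and 5 mm high stands on the box round the stem.
- stop_head: The whole red mushroom head: the dome and the one red tab that sticks out level from its rim. The tab reaches from 17 to 52 mm from the axis, is 12 mm thick and 13 mm high (a thin middle rib stands 2 mm higher, with a white line along it); its rib's top is 36 mm and its underside 21 mm above the box when out, both 9 mm lower when latched. Origin on the axis, on the level of the box's top when out (it sinks and turns with the head); the tab points along its -x.
- tab_face (a point): Centre of the tab's pushing face, the upright face (34 x 13 mm) that a fingertip pushes to twist the head clockwise seen from above; 36 mm from the axis. The push goes along this frame's +y (the face looks along -y). It turns and sinks with the head.
- tab_push: The outer plate of the tab, 34 x 4 x 13 mm, that carries the pushing face; origin in the plate's centre.
- tab_back: The plate on the tab's other side, 34 x 4 x 13 mm, origin in the plate's centre. Pinching the tab presses both plates.
- stop_depth (a joint): How far the mushroom head is pushed in, m: 0 out, hard stop at 0.0098. A spring resists (about 2 N at first, 4 to 5 N near the bottom, where the catch is passed). Pushed past 0.0092 with the tab untwisted, it latches and then stays by itself at about 0.009.
- stop_twist (a joint): Twist of the head, rad, clockwise seen from above: 0 untwisted, stop at 0.8. A weak spring (0.01 to 0.05 N m) turns it back to 0 when let go. The latch lets go between about 0.45 and 0.6, and the head then springs out 9 mm by itself.
- green_button_top (a point): Top centre of the green restart button, a flat cap 32 mm across on a fixed grey box 80 x 70 x 45 mm; 67 mm above the table. It is pressed straight down 6 mm.
- green_button (a joint): Travel of the green button, m: 0 out, 0.006 fully in (5 N); it springs back when let go.
- white_button_top (a point): Top centre of the white jog button, the same as the green one but white, on a grey box of its own; leave it alone. The two boxes may change places.
- white_button (a joint): Travel of the white button, m: 0 out, 0.006 fully in.
- vial_a: Small capped glass vial, 22 mm across, 45 mm high, upright and loose. Origin at the centre of its underside.
- vial_b: A second vial like vial_a.
- jar: Amber jar, 50 mm across, 80 mm high, upright and loose. Origin at the centre of its underside.
- dish: Loose open steel dish, 80 x 160 x 30 mm. Origin at the centre of its underside.
- carton: Loose white carton with a green band, 70 x 120 x 60 mm. Origin at the centre of its underside.
- glove_box: Loose blue glove box, 120 x 220 x 80 mm. Origin at the centre of its underside.
- gel: White gel bottle with a blue cap, 60 mm across, 120 mm high, upright and loose. Origin at the centre of its underside.

How it is judged:
By the outcome, as a careful person would: the job done as asked, in the order asked, and still so for the second after the job is handed in, with the robot touching nothing.
It also fails if it takes over 51 s, if anything falls off the work surface, if the arm or the gripper's body presses on something with over 40 N, if the wrist force passes 120 N, or if a joint passes its speed limit or range.

## Working session

There is one attempt and no reset: what is moved stays moved. The work goes in short steps, Python scripts to look and compute and a shell command to move; the robot and the scene stay as the last step left them, time stands still between calls to the robot, and variables do not carry over. Pictures are saved under pics/ and viewed, about 8 in all and at most 12, crops included, and the job is handed in when it is done.

```bash
mkdir -p pics; python3 - <<'E'
from workcell import readout,cams,spotter
import cv2,numpy as np
s=readout.observe();print(s['t'],s['position'],np.round(s['eef_rot'],3).tolist(),s['width'],s['force'])
ims=[]
for c in('scene','top'):
    im=cams.capture(c);ims.append(im)
    cv2.imwrite(f'pics/{c}0.png',im)
    for q in('stop_axis','stop_top','tab_face','green_button_top','white_button_top','stop_head'):
        r=spotter.pinpoint(c,q);print(c,q,[(np.round(a['position'],1).tolist(),round(a['p'],2)) for a in r[:2]])
E
```

```text
0.0 [184.23477829 517.95836587 302.1930218 ] [[-0.942, 0.335, -0.0], [0.335, 0.942, -0.001], [0.0, -0.001, -1.0]] 93.3629650576929 [-0.17951524  0.61870987 -0.06328467]
scene stop_axis [([537.2, 38.6, 58.5], 0.82)]
scene stop_top [([531.7, 31.8, 95.5], 0.73)]
scene tab_face [([496.4, 34.8, 89.4], 0.63)]
scene green_button_top [([492.1, 262.1, 63.2], 0.39)]
scene white_button_top [([526.3, -283.6, 66.7], 0.66), ([489.8, 31.6, 86.1], 0.31)]
scene stop_head [([529.6, 34.3, 58.2], 0.71)]
top stop_axis [([534.6, 29.0, 58.0], 0.87), ([375.7, 92.4, -4.5], 0.74)]
top stop_top [([525.6, 32.9, 98.6], 0.59)]
top tab_face [([376.8, 92.9, -2.5], 0.59)]
top green_button_top [([483.3, 262.5, 67.2], 0.55)]
top white_button_top [([523.1, -283.2, 64.1], 0.5), ([532.3, 30.2, 57.1], 0.39)]
top stop_head [([529.9, 40.0, 60.7], 0.46), ([378.2, 91.6, -2.3], 0.19)]
```

View pics/top0.png

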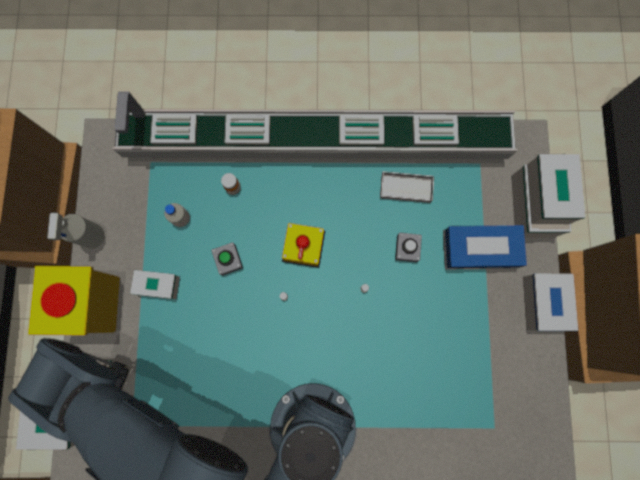

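View pics/scene0.png

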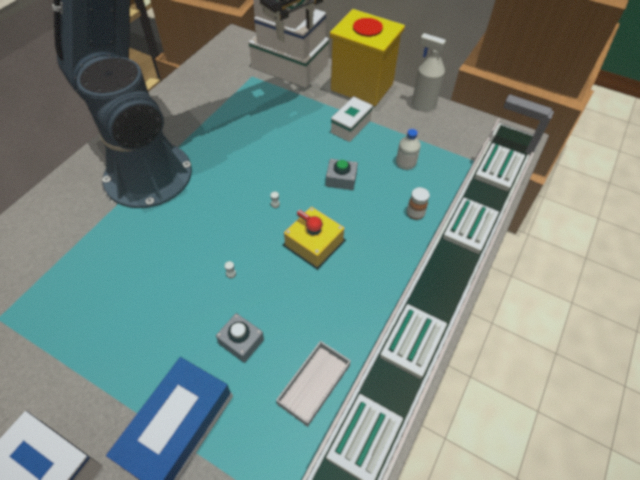

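```bash
cat > h.py <<'E'
import numpy as np,cv2
from workcell import cams,readout
def model(c,s=None):
    m=cams.camera_model(c);K=np.array([[m['fx'],0,m['cx']],[0,m['fy'],m['cy']],[0,0,1]])
    if c=='wrist':
        T=np.array(m['tool_from_camera']);Rw=np.array(s['eef_rot'])@T[:3,:3];C=np.array(s['eef_rot'])@T[:3,3]+s['position']
    else: Rw=np.array(m['R']).T;C=-Rw@np.array(m['t'])
    return K,Rw,C
def onplane(c,uv,z,s=None):
    K,R,C=model(c,s);d=(R@np.linalg.inv(K)@np.c_[np.atleast_2d(uv),np.ones(len(np.atleast_2d(uv)))].T).T
    return C+d*((z-C[2])/d[:,2])[:,None]
def big(m):
    n,l,st,_=cv2.connectedComponentsWithStats(m.astype(np.uint8));return l==1+np.argmax(st[1:,4])
E
python3 - <<'E'
from h import *
print(np.round(cams.camera_model('wrist')['tool_from_camera'],3).tolist(),cams.camera_model('wrist')['fx'])
im=cv2.imread('pics/top0.png')[215:275,270:335]
h=cv2.cvtColor(im,cv2.COLOR_BGR2HSV)
red=big(((h[...,0]<9)|(h[...,0]>172))&(h[...,1]>120)&(h[...,2]>60))
v,u=np.nonzero(red);P=onplane('top',np.c_[u+270,v+215],90);print('red',P.mean(0),P.min(0),P.max(0))
yel=big((h[...,0]>18)&(h[...,0]<38)&(h[...,1]>120)|red)
cn=max(cv2.findContours(yel.astype(np.uint8),0,2)[0],key=len)
Q=onplane('top',cn[:,0]+[270,215],60)[:,:2].astype(np.float32)
print(cv2.minAreaRect(Q))
E
```

```text
[[-0.0, -0.971, -0.238, 64.749], [1.0, -0.0, -0.001, -0.909], [0.001, -0.238, 0.971, -81.421], [0.0, 0.0, 0.0, 1.0]] 397.4227468838207
red [524.53157107  34.05080916  90.        ] [483.94279022  16.71540918  90.        ] [545.81275626  48.86641041  90.        ]
((526.32080078125, 32.872802734375), (110.2455825805664, 114.29045104980469), 81.16055297851562)
```

```bash
python3 -m pendant '1 -0.529 -0.333 0.04 -10.6;1 -0.529 -0.333 0.04 -10.6;1 -0.529 -0.333 0.04 -10.6;1 -0.529 -0.333 0.04 -10.6;1 -0.529 -0.333 0.04 -10.6' 20; python3 -c "
from workcell import readout
import numpy as np
s=readout.observe();print(s['position'],s['eef_rot'].T@(np.array([571,27,262])-s['position']),np.degrees(np.arctan2(s['eef_rot'][1][1],s['eef_rot'][0][1])))"
```

```text
t: 1.32
position: [376.2, 274.4, 283.2]
eef_rot: [[-0.988, 0.156, 0.001], [0.156, 0.988, 0.0], [-0.001, 0.001, -1.0]]
force: [0.5, 0.7, 0.3]
width: 47.4
[376.2015635  274.4000361  283.19094374] [-230.98551307 -214.00419882   21.21698517] 81.02772447410433
```

```bash
python3 -m pendant '1 -0.231 -0.214 0.021 0;1 -0.231 -0.214 0.021 0;1 -0.231 -0.214 0.021 0;1 -0.231 -0.214 0.021 0;1 -0.231 -0.214 0.021 0'; python3 -m pendant '1 0 0 0 0;1 0 0 0 0'; python3 - <<'E'
from h import *
from workcell import spotter
s=readout.observe();print(s['t'],s['position'],s['width'],s['force'])
im=cams.capture('wrist');cv2.imwrite('pics/w1.png',im)
np.savez('w1.npz',position=s['position'],eef_rot=s['eef_rot'])
for q in('stop_axis','stop_top','tab_face','stop_head'):
    r=spotter.pinpoint('wrist',q);print(q,[(np.round(a['position'],1).tolist(),round(a['p'],2)) for a in r[:2]])
m=spotter.masks_of('wrist','stop_head')
if m: np.save('m1.npy',m[0]['region'])
E
```

```text
t: 1.95
position: [569.0, 29.0, 262.5]
eef_rot: [[-0.988, 0.156, 0.001], [0.156, 0.988, 0.0], [-0.001, 0.001, -1.0]]
force: [0.2, 1.0, -0.4]
width: 0.6
t: 2.2
position: [568.7, 29.2, 262.3]
eef_rot: [[-0.988, 0.157, 0.0], [0.157, 0.988, 0.001], [-0.0, 0.001, -1.0]]
force: [-0.5, 1.3, 0.6]
width: 0.3
2.2 [568.69954553  29.18343574 262.348633  ] 0.2691732158481202 [-0.46699295  1.30141816  0.64390547]
stop_axis []
stop_top [([529.4, 29.8, 100.1], 0.58)]
tab_face [([490.8, 35.2, 87.3], 0.73)]
stop_head [([531.2, 29.7, 59.1], 0.78)]
```

View pics/w1.png

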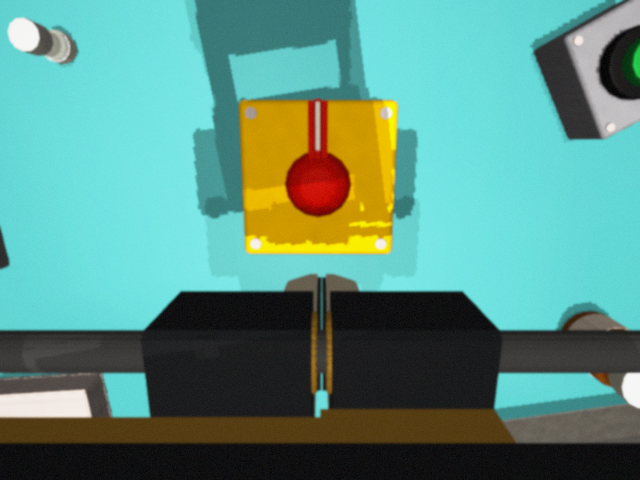

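```bash
python3 - <<'E'
from h import *
s=dict(np.load('w1.npz'))
P=onplane('wrist',[[251,113],[386,113],[256,244],[380,244]],60,s);print(P.round(1),P.mean(0))
print(onplane('wrist',[[241,101],[397,101],[246,253],[393,253]],60,s).round(1))
print('dome',onplane('wrist',[[318,184]],86,s),'tab',onplane('wrist',[[317.5,101],[317.5,153]],96,s))
P=onplane('wrist',[[251,113],[386,113],[256,244],[380,244]],60,s).mean(0)
R=s['eef_rot'];print('axis rel TCP in tool',R.T@(P-s['position']))
E
```

```text
[[478.2  -6.1  60. ]
 [492.7  84.8  60. ]
 [569.3 -20.8  60. ]
 [583.7  69.5  60. ]] [530.95485749  31.86315266  60.        ]
[[469.5 -11.2  60. ]
 [486.1  93.1  60. ]
 [574.9 -29.5  60. ]
 [592.   78.2  60. ]]
dome [[530.36177419  31.99955076  86.        ]] tab [[481.04498399  39.72811481  96.        ]
 [510.73018687  34.93571636  96.        ]]
axis rel TCP in tool [ 37.76608943  -3.42534912 202.33339098]
```

```bash
python3 -m pendant '1 0.038 -0.0033 0.02 0;1 0.038 -0.0033 0.07 0;1 0.038 -0.0033 0.07 0;1 0.038 -0.0033 0.07 0'; python3 - <<'E'
from h import *
s=readout.observe();R=s['eef_rot'];print(s['t'],s['position'],R.T@(np.array([530.8,32,183])-s['position']))
E
```

```text
t: 3.0
position: [531.6, 32.7, 194.2]
eef_rot: [[-0.988, 0.155, 0.003], [0.155, 0.988, 0.0], [-0.003, 0.001, -1.0]]
force: [0.8, -0.2, 1.3]
width: 0.4
3.0 [531.60149533  32.6569606  194.23494967] [ 0.72209954 -0.78364119 11.23221104]
```

```bash
python3 -m pendant '1 0.0007 -0.0008 0.011 0;1 0.0007 -0.0008 0.015 0;1 0.0007 -0.0008 0.018 0;1 0.0007 -0.0008 0.018 0'
```

```text
t: 3.5
position: [531.3, 31.9, 176.6]
eef_rot: [[-0.988, 0.155, 0.004], [0.155, 0.988, 0.0], [-0.004, 0.001, -1.0]]
force: [1.0, -0.0, 3.9]
width: 0.3
```

```bash
python3 -m pendant '1 0 0 0.002 0;1 0 0 0.003 0;1 0 0 0.0035 0;1 0 0 0.0035 0'
```

```text
t: 4.0
position: [531.4, 31.9, 173.2]
eef_rot: [[-0.988, 0.155, 0.004], [0.155, 0.988, 0.0], [-0.004, 0.001, -1.0]]
force: [0.3, 0.8, 5.7]
width: 0.1
```

Probably near the catch; push to the hard stop, seen as a rise in force.

```bash
python3 -m pendant '1 0 0 0.0008 0;1 0 0 0.0016 0;1 0 0 0.0016 0'; 
```

```text
t: 4.38
position: [531.7, 31.9, 172.9]
eef_rot: [[-0.988, 0.155, 0.005], [0.155, 0.988, 0.0], [-0.005, 0.001, -1.0]]
force: [-4.4, 0.6, 18.4]
width: 0.3
```

```bash
python3 -m pendant '1 0 0 -0.045 0;1 -0.038 0 -0.09 0;1 -0.038 0 -0.09 0;1 -0.038 0 -0.09 0'; python3 - <<'E'
from h import *
s=readout.observe();print(s['t'],s['position'])
im=cams.capture('wrist');cv2.imwrite('pics/w2.png',cv2.resize(im[80:300,180:460],None,fx=2,fy=2))
np.savez('w2.npz',position=s['position'],eef_rot=s['eef_rot'])
E
```

```text
t: 4.88
position: [567.8, 26.1, 261.8]
eef_rot: [[-0.988, 0.155, 0.003], [0.155, 0.988, 0.0], [-0.003, 0.001, -1.0]]
force: [-0.6, 0.3, -0.2]
width: 0.3
4.875 [567.84514461  26.07422176 261.75340771]
```

View pics/w2.png

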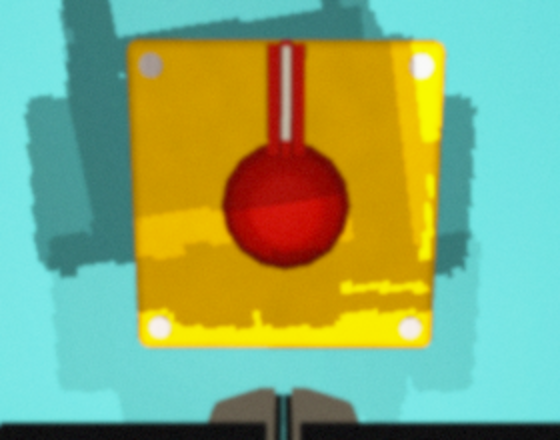

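```bash
python3 -m pendant '1 0.0755 -0.032 0.02 0;1 0.0755 -0.032 0.04 0;1 0.0755 -0.032 0.09 0;1 0.0755 -0.032 0.103 0;1 0.0755 -0.032 0.103 0'; python3 - <<'E'
from h import *
s=readout.observe();R=s['eef_rot'];print(s['t'],s['position'],R.T@(s['position']-np.array([530.8,32,60+84])))
im=cams.capture('wrist');cv2.imwrite('pics/w3.png',im)
E
```

```text
t: 5.55
position: [488.0, 6.4, 157.8]
eef_rot: [[-0.988, 0.154, 0.0], [0.154, 0.988, 0.001], [0.0, 0.001, -1.0]]
force: [0.8, -0.0, 1.2]
width: 0.8
5.55 [487.97364332   6.37954382 157.83141675] [ 38.35552697 -31.91909767 -13.85053956]
```

View pics/w3.png

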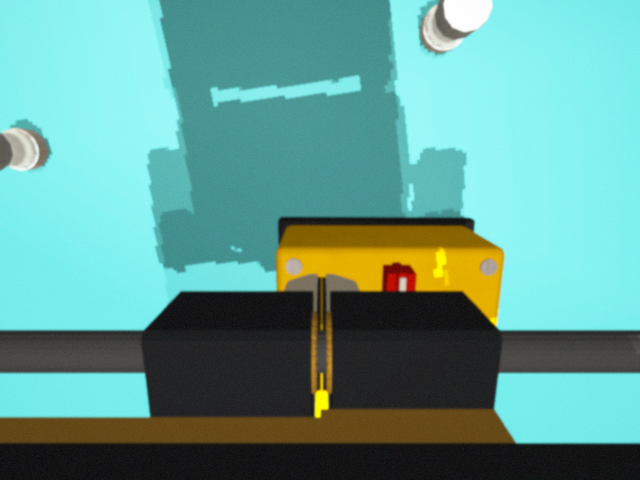

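```bash
python3 -m pendant '1 0 0.008 0 0;1 0 0.014 0 0;1 0 0.02 0 0;1 0 0.025 0 0;1 0 0.025 0 0'; python3 - <<'E'
from h import *
s=readout.observe();R=s['eef_rot'];print(s['t'],R.T@(s['position']-np.array([530.8,32,60+84])),R.T@s['force'])
im=cams.capture('wrist');cv2.imwrite('pics/w4.png',im[200:340,240:540])
E
```

```text
t: 6.22
position: [492.4, 31.4, 158.8]
eef_rot: [[-0.988, 0.154, 0.002], [0.154, 0.988, 0.001], [-0.002, 0.001, -1.0]]
force: [-0.0, -0.5, 0.3]
width: 0.2
6.225 [ 37.78146458  -6.48172362 -14.88374563] [-0.03339575 -0.45892773 -0.33918794]
```

View pics/w4.png

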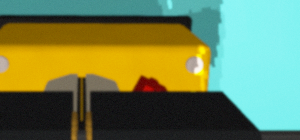

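```bash
python3 -m pendant '1 0 0.003 0 0;1 0 0.006 0 0;1 0 0.008 0 0;1 0 0.008 0 0'; python3 - <<'E'
from h import *
s=readout.observe();R=s['eef_rot'];print(s['t'],R.T@(s['position']-np.array([530.8,32,60+84])),R.T@s['force'],s['ft_torque'])
E
```

```text
t: 6.78
position: [493.6, 39.3, 158.7]
eef_rot: [[-0.988, 0.154, 0.002], [0.154, 0.988, 0.001], [-0.002, 0.001, -1.0]]
force: [-0.9, -1.0, 0.5]
width: 0.8
6.775 [ 37.88697678   1.44709295 -14.77241866] [ 0.700597   -1.11851117 -0.51683462] [-0.15401739  0.12013431  0.01672328]
```

```bash
python3 -m pendant '1 0 0.002 0 0;1 0 0.003 0 0;1 0 0.003 0 0'; python3 - <<'E'
from h import *
s=readout.observe();R=s['eef_rot'];print(s['t'],R.T@(s['position']-np.array([530.8,32,60+84])),R.T@s['force'])
for c in('scene','top'):
    im=cams.capture(c);cv2.imwrite(f'pics/{c}5.png',im)
im=cv2.imread('pics/scene5.png')[180:280,260:370];cv2.imwrite('pics/s5.png',cv2.resize(im,None,fx=5,fy=5,interpolation=cv2.INTER_CUBIC))
E
```

```text
t: 7.15
position: [494.0, 42.3, 158.7]
eef_rot: [[-0.988, 0.154, 0.002], [0.154, 0.988, 0.001], [-0.002, 0.001, -1.0]]
force: [-0.3, -1.6, 0.5]
width: 0.7
7.15 [ 37.91093867   4.51803664 -14.77231884] [ 0.03108365 -1.61445944 -0.54991925]
```

View pics/s5.png

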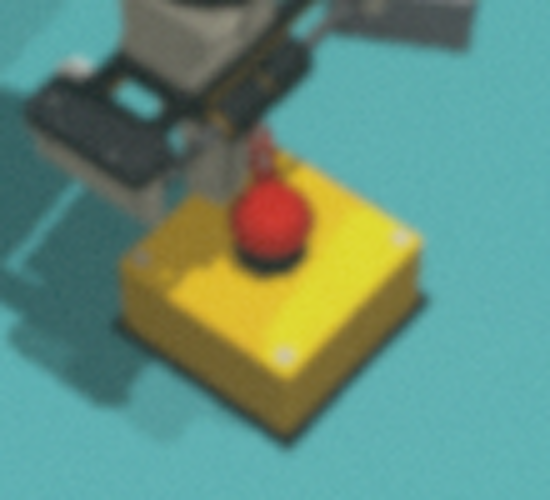

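```bash
python3 -m pendant '1 0 0.0015 0 0;1 0 0.002 0 0;1 0 0.002 0 0'; python3 -m pendant '1 0 -0.01 0 0;1 0 -0.022 0 0;1 0 -0.038 0 0;1 0 -0.038 0 0;1 0 -0.038 -0.03 0'
```

```text
t: 7.62
position: [494.3, 44.2, 158.7]
eef_rot: [[-0.988, 0.154, 0.002], [0.154, 0.988, 0.001], [-0.001, 0.001, -1.0]]
force: [-0.3, -1.7, -0.1]
width: 0.4
t: 8.25
position: [487.6, 6.4, 187.7]
eef_rot: [[-0.988, 0.155, -0.002], [0.155, 0.988, 0.001], [0.002, 0.001, -1.0]]
force: [-0.2, 0.1, 0.7]
width: 0.7
```

Back to the same viewing pose (568, 26, 262) to compare head height.

```bash
python3 -m pendant '1 0 0.03 -0.06 0;1 -0.0765 0.032 -0.074 0;1 -0.0765 0.032 -0.074 0;1 -0.0765 0.032 -0.074 0'; python3 - <<'E'
from h import *
s=readout.observe();print(s['t'],s['position'])
im=cams.capture('wrist');cv2.imwrite('pics/w6f.png',im);cv2.imwrite('pics/w6.png',cv2.resize(im[80:300,180:460],None,fx=2,fy=2))
np.savez('w6.npz',position=s['position'],eef_rot=s['eef_rot'])
E
```

```text
t: 8.75
position: [568.7, 26.1, 261.4]
eef_rot: [[-0.988, 0.155, -0.002], [0.155, 0.988, 0.001], [0.002, 0.001, -1.0]]
force: [-0.2, -0.5, -0.1]
width: 0.5
8.75 [568.65869589  26.09419917 261.38784037]
```

View pics/w6.png

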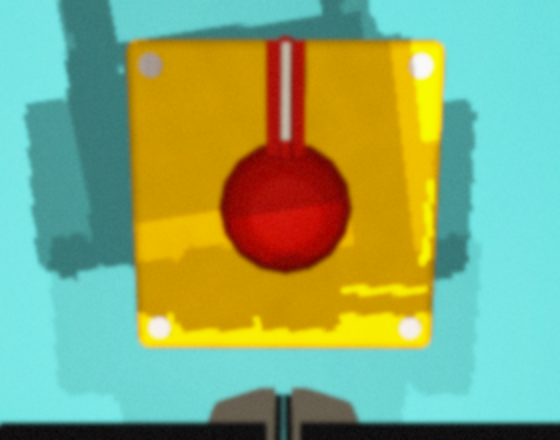

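```bash
python3 -m pendant '1 0.079 0.22 0 0;1 0.079 0.22 0 0;1 0.079 0.22 0 0;1 0.079 0.22 0 0;1 0.079 0.22 0 0'; python3 -m pendant '1 0 0 0 0;1 0 0 0 0';python3 - <<'E'
from h import *
from workcell import spotter
s=readout.observe();print(s['t'],s['position'])
im=cams.capture('wrist');cv2.imwrite('pics/w7.png',im)
for q in('green_button_top','white_button_top'):
    r=spotter.pinpoint('wrist',q);print(q,[(np.round(a['position'],1).tolist(),round(a['p'],2)) for a in r[:2]])
h=cv2.cvtColor(im,cv2.COLOR_BGR2HSV)
g=big((h[...,0]>45)&(h[...,0]<75)&(h[...,1]>120)&(h[...,2]>50)).astype(np.uint8)
v,u=np.nonzero(g);print(u.mean(),v.mean(),u.min(),u.max(),v.min(),v.max())
(c,r)=cv2.minEnclosingCircle(max(cv2.findContours(g,0,2)[0],key=len))
P=onplane('wrist',[c],67,s);print(c,r,P, np.array(s['eef_rot']).T@(P[0]+[0,0,84]-s['position']))
E
```

```text
t: 9.43
position: [522.0, 258.0, 260.9]
eef_rot: [[-0.988, 0.151, -0.004], [0.151, 0.988, 0.001], [0.004, 0.0, -1.0]]
force: [-0.0, -0.2, -0.9]
width: 0.9
t: 9.68
position: [521.9, 257.0, 260.8]
eef_rot: [[-0.988, 0.152, -0.005], [0.152, 0.988, 0.001], [0.005, 0.0, -1.0]]
force: [-0.1, -0.7, -0.2]
width: 0.8
9.675 [521.88778248 257.01504614 260.82427293]
green_button_top [([485.8, 262.1, 65.4], 0.67)]
white_button_top [([405.6, 473.9, -3.7], 0.71)]
320.9450884685784 185.8791946308725 299 343 163 209
(320.9473571777344, 185.94737243652344) 23.052799224853516 [[485.97874707 261.0492001   67.        ]] [ 35.59415289  -1.48884721 109.99065307]
```

View pics/w7.png

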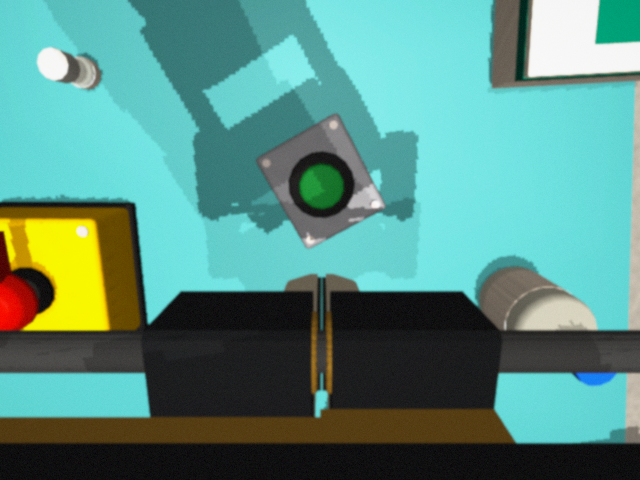

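```bash
python3 -m pendant '1 0.0356 -0.0015 0.04 0;1 0.0356 -0.0015 0.095 0;1 0.0356 -0.0015 0.1 0;1 0.0356 -0.0015 0.1 0'; python3 - <<'E'
from h import *
s=readout.observe();print(s['t'],np.array(s['eef_rot']).T@(np.array([486,261,67+84])-s['position']))
E
```

```text
t: 10.32
position: [487.3, 261.2, 162.3]
eef_rot: [[-0.988, 0.153, -0.003], [0.153, 0.988, 0.001], [0.003, 0.001, -1.0]]
force: [0.2, 0.2, -0.1]
width: 0.6
10.325 [ 1.17779138 -0.44256913 11.33130829]
```

```bash
python3 -m pendant '1 0.001 0 0.011 0;1 0.001 0 0.014 0;1 0.001 0 0.0165 0;1 0.001 0 0.0175 0;1 0.001 0 0.0175 0'
```

```text
t: 10.95
position: [486.8, 261.6, 145.4]
eef_rot: [[-0.988, 0.153, -0.001], [0.153, 0.988, 0.002], [0.002, 0.002, -1.0]]
force: [3.0, -0.0, 4.6]
width: 0.2
```

```bash
python3 -m pendant '1 0 0 0.001 0;1 0 0 0.002 0;1 0 0 0.002 0'
```

```text
t: 11.32
position: [487.0, 261.6, 145.1]
eef_rot: [[-0.988, 0.153, -0.001], [0.153, 0.988, 0.002], [0.001, 0.002, -1.0]]
force: [-5.3, -4.2, 22.3]
width: 0.5
```

```bash
python3 -m pendant '1 0 0 -0.02 0;1 0 0 -0.07 0;1 0 0 -0.12 0;1 0 0 -0.12 0;1 0 0 -0.12 0'; python3 - <<'E'
from h import *
im=cams.capture('scene');cv2.imwrite('pics/s8.png',im)
E
```

```text
t: 11.95
position: [486.5, 261.2, 264.2]
eef_rot: [[-0.988, 0.153, -0.003], [0.153, 0.988, 0.001], [0.003, 0.001, -1.0]]
force: [-0.0, 0.4, -0.6]
width: 0.3
```

View pics/s8.png

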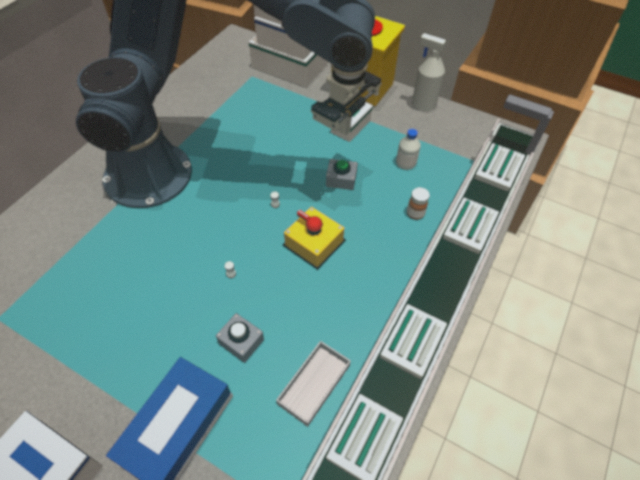

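The picture shows the red head out and untwisted at (313,224). The green button is free at (342,166), the arm is clear above it, and everything else is where it was.

```bash
python3 -c "
from workcell import ticket
print(ticket.close_job())"
```

```text
the job is handed in; nothing more can be done
None
```

The emergency stop check is done and handed in at about 12 s on the robot's clock. I latched the red button, released it by pushing its tab, and then pressed the green button and let it go.

- **Stop pressed:** I pushed the red button down with closed fingers until it hit its end stop at 18 N. The next wrist picture showed the head lower than before, as it should be when latched.
- **Stop released:** I pushed the tab clockwise from one side only, with less than 2 N. The picture after backing away showed the head back at its first height and untwisted (dome 130 px wide against 125 px latched).
- **Restart:** I pressed the green button about 5.9 mm in, where it hit its end stop at 22 N, and then lifted off.
- **Last check:** In the final scene picture the stop was out, the arm was clear of everything, and the white button and the bench items looked unmoved.

The twist angle and the button depths were judged from tool position, force and pictures, as there is no direct reading of them. One scene picture taken while the tab was being pushed was not clear enough to show the release; the later wrist picture settled it. No check failed.

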